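# Stow the bamboo trivet under the hood of the corner rack

### The job

Put the bamboo trivet away in its bay on the lowest tier of the white corner rack: tip its nose down, ease it in under the hood and push the sprung keeper back, then lower its heel behind the front lip so it lies flat, held between the lip and the keeper, handle towards the robot. Do not ram it, leave the pan, saffron pot, measuring cup and lemon squeezer where they are, and let go.

Things in the scene. Friction and masses are not known exactly. Their poses are not given: they have to be found in the camera images.
- trivet: loose bamboo paddle trivet, 195 long, 110 wide, 34 high, about 220 g (varies), flat on the worktop at first. Origin: under the middle of the slab, at the runners' underside; x from handle to nose, z up. Slatted slab x -60..60, y -55..55, z 20..34, on two cross runners 20 high and 110 wide: heel runner x -55..-35, rear runner x 20..40
- handle (a point): middle of the trivet's handle (trivet x -98, y 0, z 27; axes as the trivet). The handle is a plain bar, trivet x -135..-60, 24 wide, z 20..34, with 20 free below it when the trivet lies flat; pinch it across its width
- nose (a point): middle of the trivet's nose face (trivet x 60, y 0, z 27; axes as the trivet). The nose stands 20 beyond the rear runner
- rack: fixed white steel rack, three tiers, 174 deep, 350 wide, 300 high. Origin on the worktop below the bay's middle; x into the bay (away from the robot), y left, z up. Lowest tier: sheet, top at z 50, x -59..115, y -75..275; trivet bay at its right. Wire tiers with tops at z 190 (6 thick, x -20..115, over the bay's back) and z 300 (y 72..275). Posts 8 thick at x -14 and 110, y -71, 73, 271
- bay (a point): point on the sheet in the middle of the bay (rack x 0, y 0, z 50; axes as the rack). The trivet's origin lies here when seated with its heel runner touching the lip; it may sit a few mm further in, or 7 to either side. Side guides 26 high stand at y -62.5 and 62.5 (inner faces)
- lip (a point): middle of the top of the bay's front lip, on its inner face (bay x -55, z 12; axes as the rack). The lip is 12 high above the sheet, 4 thick, 125 wide
- hood (a point): middle of the lower front edge of the hood over the bay's back (bay x 43, z 41; axes as the rack). The hood's underside is level, 41 above the sheet, closed at its sides and at the back (bay x 87). A level trivet lifted over the lip is too high to go under it: tip the nose down about 10 degrees
- keeper (a joint): sprung steel plate under the hood, 90 wide, 7 to 37 above the sheet, front face at bay x 55 at rest (0). Value: how far it is pushed back (m), at most 0.016. Resists with 3 N at once plus 0.4 N per mm and springs back. Reads 0.005 with the trivet seated against the lip; the tipped heel (10 degrees) passes the lip with it pushed to 0.010 to 0.014
- pan: small dark steel paella pan, 140 across, 32 high, with two loop handles, on the top tier; origin under its centre. Bystander
- pot: white ceramic saffron pot with its lid on, 86 across, 101 high, on the worktop at the left; origin under its centre. Bystander
- cup: steel measuring cup, 72 across, 55 high, with a flat handle to its -x, on the lowest tier left of the bay; origin under its centre. Bystander
- squeezer: chrome hand lemon squeezer, 220 long, 38 high, lying across on the middle wire tier, left of the bay; origin under its middle, x from handles to bowl. Bystander
There are look-alikes about, which are no part of the job. There is more than one size of the trivet; the one meant has the size given above.

How it is judged:
By the outcome, as a careful person would: the job done as asked, in the order asked, and still so for the second after the job is handed in, with the robot touching nothing.
It also fails if it takes over 51 s, if anything falls off the work surface, if the arm or the gripper's body presses on something with over 40 N, if the wrist force passes 120 N, or if a joint passes its speed limit or range.

### The arm

A 6-joint arm with a two-finger parallel gripper is mounted at the origin on the work surface. World frame = base frame: x ahead of the robot, y to its left, z up, the work surface at z = 0. Lengths are in mm, angles in rad, forces in N, time in s.
With the tool pointing down it reaches from about 300 to 775 mm from the base axis. Payload 14.6 kg.
Tool frame: the origin (TCP) lies on the centre line of the jaws, within the pads' length; the fingertips stand ahead of it and the grasp point (between the pads) is the TCP (manip.tip_reach is the z of the fingertips in the tool frame, in mm); z points along the fingers, y is the direction in which the jaws open and shut (so a half turn about z gives the same grasp; the last joint's range is limited). The gripper opens to 94 mm and grips with 3 to 60 N. Pads are 16 mm wide; open, the fingers measure 119 mm over their backs; the gripper's body (75 mm by 177 mm) begins 78 mm behind the grasp point.
Start: joints at [-0.067, 0.3, 1.521, -0, 1.321, -0.067], TCP at [549.99, -0.002, 224.446] pointing down, gripper open.
Joint ranges: [-3.03, 3.03], [-0.79, 2.21], [0.23, 2.52], [-1.04, 4.18], [0, 3.07], [-2.55, 2.55]. Speed limits (rad/s): [2.22, 2.22, 2.57, 3.14, 3.14, 3.14].

### API

Orientations are given as [roll, pitch, yaw] about the fixed x, y, z axes, in that order (R = Rz(yaw) Ry(pitch) Rx(roll)).
In Python, from cell import manip, camera, search_frame, masks_of, tip_of gives the robot as it stands.
- The arm moves only by the tool send_rows, never from a script. Its argument "plan" is a list of rows, each an object with "travel": the shift along the tool's x, y, z in mm, a list of three; "delta_rot": the turn, a rotation vector about the tool's x, y, z in degrees, a list of three; "fingers": the gripper's target within -1 to 1 (shut at 1, half-way at 0, fully open at -1). In form: [{"travel": [dx, dy, dz], "delta_rot": [wx, wy, wz], "fingers": fingers}, ...]. A call has 1 to 20 rows; each row shifts and turns the commanded pose from where the row before left it, along the tool's axes as they then stand; what a row does not reach is not made up. A row lasts 1/8 s, in which the tool goes at most 62.5 mm and 10.7 degrees, less where a joint would pass 70% of its speed; a pose out of reach is approached as far as the arm can. A call is refused whole if a number of a shift passes 62.5 or a number of a turn 10.7, either way. A call with a gripper value outside its range is refused whole. The fingers move at their own pace and stop on an object; "grip_force" is the grip in N (left out, the last holds). Time passes only in rows, so rows that do not move let the fingers close. It gives the time, the measured TCP pose, the force and the opening at its end, in the units of the state.
- manip.read_state(): the state, without advancing time (a new reading comes with each control period).
- camera(name): name is "scene" or "side" or "wrist"; returns a dict with "color" (400x640x3 uint8, red, green, blue), "z_map" (400x640 float32, mm along the optical axis (not along the pixel's ray), 0 where there is no reading), "fov_y" (degrees; the focal length in pixels is half the picture's height over the tangent of half this angle, whatever the lens; pixels are square), "cx", "cy" (the principal point, pixels), "world_from_camera" (4x4, takes a point from camera to world coordinates); the wrist camera has in their place "tool_from_camera" (4x4, takes a point from camera to tool coordinates, whose origin is the TCP and whose axes are the flange's). Camera axes: x right, y up, looking along -z (the intrinsics and any distortion apply to the point x, -y, -z); pixel columns grow to the right and rows downward; lengths in mm; the calibration is good to about 2 mm. A picture is of the moment at which its call begins: read the wrist's pose just before it.
- manip.sign_off(): hands the job in, once; it reports no verdict.
Trained networks look in the newest picture that a camera, given by its name, has taken for a name from the list of things; names that differ only in an ending like _2 or _b are one class to them, and where a whole thing is asked for, a point or a joint stands for the part that bears it (a point fixed in the world has none). Each returns a list of dicts, best first, with "confidence" (0 to 1); they miss things now and then, are a little off and sometimes report something else, mostly with a low value. They report only what shows in the picture. A call takes as long as a camera call. They do not tell look-alikes from the thing itself.
- search_frame(name, camera): "at" ([x, y, z] in mm, in the coordinates of the camera as it stood for that picture, good to about 4 mm: the middle of the surface that is visible of it).
- masks_of(name, camera): "region" (400x640 bool, what is visible of it).
- tip_of(name, camera): "at" ([x, y, z] in mm, in the coordinates of the camera as it stood for that picture, good to about 4 mm: a listed point, or the origin of a listed thing).
The state is a dict: "clock": time; "joints": joint angles; "qd": joint speeds; "effort": joint torques, N m; "eef_pos": TCP position; "eef_rot": TCP orientation; "wrist_force": force on the tool from outside, world axes, zero at the start; "moment": the same for the moment, N m; "finger_gap": finger opening in mm.
Only numpy, scipy, OpenCV 4.12 (cv2) and the standard library are available. Lean on these libraries where they do the work, as an engineer would, in place of code of your own. Each camera call takes 0.05 s, during which the arm holds its last target. There are 200 camera calls.

## Working session

There is one attempt and no reset: what is moved stays moved. The work goes in short steps, Python scripts to look and compute and a tool call to move; the robot and the scene stay as the last step left them, time stands still between calls to the robot, and variables do not carry over. Pictures are saved under pics/ and viewed, about 8 in all and at most 12, crops included, and the job is handed in when it is done.

Besides the shell and the picture viewer there is one more tool, called after ">>>" as a command line: name --argument value ..., lists and objects as JSON in quotes. send_rows: Moves the arm, as the interface text tells. Its arguments: {"type":"object","properties":{"plan":{"type":"array"},"grip_force":{"type":"number"}},"required":["plan"]}

```bash
mkdir -p pics; ls
cat > h.py <<'E'
import numpy as np, cv2
from cell import manip, camera, search_frame, masks_of, tip_of
from scipy.spatial.transform import Rotation as R
def w(im,p):
    T=np.array(im["world_from_camera"]); return (T@np.r_[p,1])[:3]
def Twt(s=None):
    s=s or manip.read_state(); T=np.eye(4); T[:3,:3]=R.from_euler('xyz',s["eef_rot"]).as_matrix(); T[:3,3]=s["eef_pos"]; return T
def shoot(n):
    T=Twt(); im=camera(n)
    if "world_from_camera" not in im: im["world_from_camera"]=T@np.array(im["tool_from_camera"])
    return im
def cloud(im,m=None):
    z=im["z_map"]; f=200/np.tan(np.radians(im["fov_y"])/2)
    v,u=np.nonzero((z>0)&(m if m is not None else True)); d=z[v,u]
    P=np.c_[(u-im["cx"])/f*d,-(v-im["cy"])/f*d,-d,np.ones(len(d))]
    return (P@np.array(im["world_from_camera"]).T)[:,:3],u,v
E
python3 - <<'E'
from h import *
print(manip.read_state(), manip.tip_reach)
for c in ["scene","side"]:
    im=shoot(c); cv2.imwrite(f"pics/{c}1.png",im["color"][...,::-1])
    print(c,im["fov_y"],im["cx"],im["cy"],[k for k in im])
    for n in ["trivet","handle","nose","rack","bay","lip","hood","pan","pot","cup","squeezer"]:
        print(n,[(round(d["confidence"],2),w(im,d["at"]).round(0).tolist()) for d in tip_of(n,c)][:4])
E
```

```text
pics
{'clock': 0.0, 'joints': array([-6.65940949e-02,  3.00474369e-01,  1.52162560e+00, -1.04622616e-05,
        1.32070886e+00, -6.66230908e-02]), 'qd': array([-7.39560420e-05, -4.52181938e-04, -1.99374356e-04, -1.55605506e-03,
        8.30084554e-04,  1.02139246e-03]), 'effort': array([-1.53750298e-03, -5.31805658e+01, -3.52735734e+01,  7.07558286e-02,
        2.43994006e-02, -4.79655944e-05]), 'eef_pos': array([5.49738543e+02, 1.51952426e-02, 2.23865696e+02]), 'eef_rot': array([-3.14037850e+00, -7.08543147e-05,  1.57082788e+00]), 'wrist_force': array([ 0.10106859, -0.30017515,  0.53109945]), 'moment': array([0.03203646, 0.01719293, 0.02454765]), 'finger_gap': 93.77416643791838} 19.0
scene 47.92004740208095 325.9458089683075 206.76678042463828 ['color', 'z_map', 'fov_y', 'cx', 'cy', 'world_from_camera']
trivet [(0.68, [527.0, -485.0, 0.0]), (0.64, [598.0, -307.0, 3.0]), (0.57, [752.0, -184.0, 0.0])]
handle [(0.93, [827.0, -166.0, 17.0]), (0.87, [466.0, -516.0, 18.0]), (0.76, [503.0, -281.0, 29.0]), (0.44, [619.0, 31.0, 1.0])]
nose [(0.67, [569.0, -467.0, 20.0]), (0.59, [660.0, -320
[... 652 characters left out ...]
 54.0])]
handle [(0.67, [503.0, -286.0, 26.0]), (0.67, [462.0, -520.0, 22.0]), (0.56, [829.0, -165.0, 22.0]), (0.29, [684.0, 203.0, 54.0])]
nose [(0.93, [566.0, -468.0, 24.0]), (0.64, [715.0, -196.0, 21.0]), (0.57, [656.0, -322.0, 29.0])]
rack [(0.98, [619.0, 28.0, 2.0])]
bay [(0.96, [619.0, 22.0, 52.0]), (0.52, [385.0, 324.0, 1.0])]
lip [(0.94, [571.0, 34.0, 63.0]), (0.3, [685.0, 202.0, 53.0]), (0.25, [655.0, -320.0, 28.0])]
hood [(0.93, [660.0, 19.0, 94.0]), (0.44, [621.0, 27.0, 50.0])]
pan [(0.74, [691.0, 194.0, 298.0]), (0.27, [506.0, -284.0, 30.0])]
pot [(0.9, [382.0, 327.0, 2.0])]
cup [(0.67, [684.0, 199.0, 53.0]), (0.52, [690.0, 197.0, 299.0])]
squeezer [(0.59, [682.0, 173.0, 194.0])]
```

Run:
```python
from h import *
cv2.imwrite("pics/s2.png",np.vstack([cv2.imread("pics/scene1.png"),cv2.imread("pics/side1.png")])[::1])
a=np.vstack([cv2.imread("pics/scene1.png"),cv2.imread("pics/side1.png")]);cv2.imwrite("pics/both.png",cv2.resize(a,(480,600)))
for c in ["scene","side"]:
    im=shoot(c)
    for d in masks_of("trivet",c):
        P,u,v=cloud(im,d["region"])
        P=P[(P[:,2]>26)&(P[:,2]<45)]
        if len(P)<30: continue
        r=cv2.minAreaRect(P[:,:2].astype(np.float32)); print(c,round(d["confidence"],2),len(P),P.mean(0).round(),np.median(P[:,2]).round(1),[np.round(x,1) for x in r], (u.min(),u.max(),v.min(),v.max()))
    P,u,v=cloud(im)
    # rack: lip and guides
    for lo,hi,nm in [(40,56,"sheet"),(58,66,"lip"),(72,80,"guides"),(88,100,"hoodtop"),(186,196,"wire")]:
        Q=P[(P[:,2]>lo)&(P[:,2]<hi)&(P[:,0]>480)&(P[:,0]<800)&(P[:,1]>-120)&(P[:,1]<380)]
        if len(Q)>10: print(nm,len(Q),np.median(Q[:,2]).round(1),[np.round(x,1) for x in cv2.minAreaRect(Q[:,:2].astype(np.float32))])
```

```text
scene 0.81 982 [ 586. -302.   34.] 34.0 [array([ 560.8, -296.1]), array([109.2, 195. ]), np.float64(75.9)] (np.int64(268), np.int64(310), np.int64(247), np.int64(299))
scene 0.68 250 [ 764. -183.   29.] 28.3 [array([ 782.3, -180.5]), array([138.5,  81.1]), np.float64(9.2)] (np.int64(330), np.int64(369), np.int64(270), np.int64(298))
scene 0.66 250 [ 523. -488.   29.] 28.2 [array([ 504.7, -495.1]), array([139.9,  79.9]), np.float64(23.0)] (np.int64(215), np.int64(255), np.int64(289), np.int64(316))
sheet 1683 50.1 [array([656.1, 121.9]), array([350.7, 176.5]), np.float64(82.7)]
lip 102 60.2 [array([655.5, 119.8]), array([345.6, 172.1]), np.float64(82.9)]
guides 76 75.6 [array([672.7, 120.1]), array([358.9, 145.7]), np.float64(74.0)]
hoodtop 380 93.9 [array([656.1, 119.8]), array([342.4, 171.5]), np.float64(82.7)]
wire 542 189.9 [array([676.6, 119. ]), array([355.2, 141.1]), np.float64(82.6)]
side 0.92 1346 [ 585. -301.   35.] 35.2 [array([ 563.2, -295.9]), array([111.6, 194.9]), np.float64(75.2)] (np.int64(337), np.int64(390), np.int64(134), np.int64(190))
side 0.71 378 [ 772. -180.   29.] 28.1 [array([ 784. , -176.9]), array([143.8,  81.5]), np.float64(14.5)] (np.int64(270), np.int64(316), np.int64(139), np.int64(166))
side 0.57 408 [ 519. -490.   29.] 28.6 [array([ 503.6, -497. ]), array([143. ,  83.1]), np.float64(22.5)] (np.int64(398), np.int64(444), np.int64(116), np.int64(147))
sheet 3228 51.2 [array([661.8, 135.3]), array([319.7, 175.3]), np.float64(82.7)]
lip 197 60.6 [array([658. , 134.2]), array([314.3, 168.6]), np.float64(82.5)]
guides 46 77.1 [array([680.3, 170.8]), array([214.7, 163.4]), np.float64(71.1)]
hoodtop 305 95.1 [array([659.9, 144.4]), array([298.8, 165.6]), np.float64(83.1)]
wire 836 190.8 [array([678.5, 118.1]), array([356.4, 141.6]), np.float64(83.0)]
```

View pics/scene1.png

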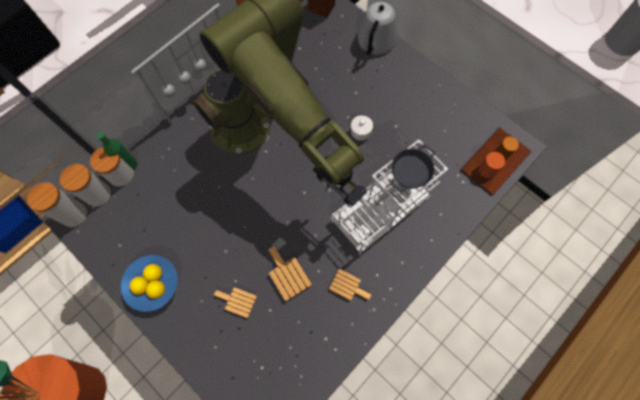

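View pics/side1.png

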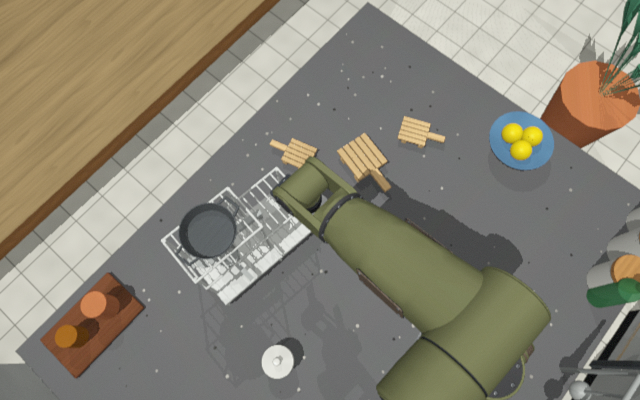

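>>> send_rows --plan '[{"travel": [-30, -6, 2], "delta_rot": [0, 0, 0], "fingers": -1}, {"travel": [-36, -6, 2], "delta_rot": [0, 0, 0], "fingers": -1}, {"travel": [-36, -6, 2], "delta_rot": [0, 0, 0], "fingers": -1}, {"travel": [-36, -6, 2], "delta_rot": [0, 0, 0], "fingers": -1}, {"travel": [-36, -6, 2], "delta_rot": [0, 0, 0], "fingers": -1}, {"travel": [-36, -6, 2], "delta_rot": [0, 0, 0], "fingers": -1}, {"travel": [-36, -6, 4], "delta_rot": [0, 0, 0], "fingers": -1}, {"travel": [-36, -6, 4], "delta_rot": [0, 0, 0], "fingers": -1}, {"travel": [0, 0, 0], "delta_rot": [0, 0, -9.5], "fingers": -1}, {"travel": [0, 0, 0], "delta_rot": [0, 0, -9.5], "fingers": -1}, {"travel": [0, 0, 0], "delta_rot": [0, 0, -9.5], "fingers": -1}, {"travel": [0, 0, 0], "delta_rot": [0, 0, -9.5], "fingers": -1}, {"travel": [0, 0, 0], "delta_rot": [0, 0, -9.5], "fingers": -1}, {"travel": [0, 0, 0], "delta_rot": [0, 0, -9.5], "fingers": -1}, {"travel": [0, 0, 0], "delta_rot": [0, 0, -9.5], "fingers": -1}, {"travel": [0, 0, 0], "delta_rot": [0, 0, -9], "fingers": -1}, {"travel": [0, 0, 0], "delta_rot": [0, 0, 0], "fingers": -1}, {"travel": [0, 0, 0], "delta_rot": [0, 0, 0], "fingers": -1}]'

```text
clock: 3.65
eef_pos: [502.0, -282.0, 204.4]
eef_rot: [3.142, -0.0, 2.885]
wrist_force: [0.4, -0.1, -0.2]
finger_gap: 93.8
```

```bash
cat >> h.py <<'E'
def fit_trivet(P,zlo,zhi):
    Q=P[(P[:,2]>zlo)&(P[:,2]<zhi)]; return len(Q),cv2.minAreaRect(Q[:,:2].astype(np.float32)),Q
E
python3 - <<'E'
from h import *
s=manip.read_state(); print(s["clock"],s["eef_pos"],np.degrees(s["eef_rot"]))
im=shoot("wrist"); cv2.imwrite("pics/w1.png",im["color"][...,::-1])
print(np.round(im["tool_from_camera"],2).tolist())
for n in ["trivet","handle","nose"]:
    print(n,[(round(d["confidence"],2),w(im,d["at"]).round(1).tolist()) for d in tip_of(n,"wrist")][:4])
for d in masks_of("trivet","wrist")[:2]:
    P,u,v=cloud(im,d["region"]); n,r,Q=fit_trivet(P,26,45); print(n,np.median(Q[:,2]),r)
for c in ["scene","side"]:
    im=shoot(c)
    P,u,v=cloud(im); P=P[(abs(P[:,0]-575)<130)&(abs(P[:,1]+300)<75)]
    for d in masks_of("trivet",c)[:1]:
        P,u,v=cloud(im,d["region"]); n,r,Q=fit_trivet(P,29,40); print(c,n,np.median(Q[:,2]),r)
E
```

```text
3.65 [ 501.99533972 -281.99174777  204.4308325 ] [ 1.79999149e+02 -1.71594337e-03  1.65298322e+02]
[[0.0, 0.97, 0.26, 76.62], [1.0, -0.0, 0.0, 0.2], [0.0, 0.26, -0.97, -158.93], [0.0, 0.0, 0.0, 1.0]]
trivet [(0.91, [596.5, -309.5, 2.2]), (0.69, [755.4, -184.3, -5.8])]
handle [(0.78, [504.3, -280.3, 25.1]), (0.74, [462.7, -513.0, 17.7])]
nose [(0.83, [653.9, -319.1, 27.6]), (0.68, [570.4, -470.0, 19.7])]
29 26.180282755934627 ((507.1285095214844, -499.1266784667969), (126.34894561767578, 65.89383697509766), 25.95856285095215)
9 26.17929052139675 ((759.1351318359375, -208.4710235595703), (49.73441696166992, 31.34323501586914), 65.30835723876953)
scene 93 30.383141957974203 ((780.2434692382812, -178.1475372314453), (139.5340576171875, 75.1622543334961), 13.232735633850098)
side 802 35.01648519639309 ((564.189208984375, -295.0152282714844), (109.91022491455078, 195.892822265625), 73.65267181396484)
```

View pics/w1.png

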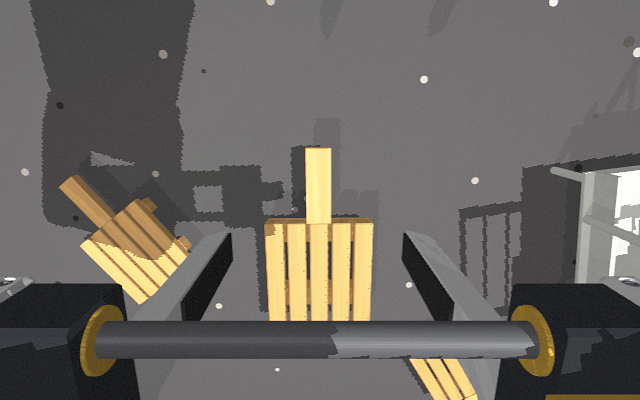

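Run:
```python
from h import *
im=shoot("wrist"); P,u,v=cloud(im)
c=im["color"].astype(int)[v,u]
m=(c[:,0]-c[:,2]>60)&(u>255)&(u<385)&(v>140)&(v<318)
Q=P[m]; print(m.sum(), np.percentile(Q[:,2],[5,50,95]))
T=Q[abs(Q[:,2]-np.median(Q[:,2]))<4]
print(cv2.minAreaRect(T[:,:2].astype(np.float32)))
h=m&(v<215)&(u>295)&(u<345); H=P[h]; H=H[abs(H[:,2]-np.median(H[:,2]))<4]
print("handle",cv2.minAreaRect(H[:,:2].astype(np.float32)),H.mean(0))
d=np.linalg.svd(H[:,:2]-H[:,:2].mean(0))[2][0]; print(np.degrees(np.arctan2(d[1],d[0])))
```

```text
11625 [18.75753414 32.75610267 34.02161747]
((555.6884155273438, -294.5772399902344), (109.5732421875, 183.55628967285156), 75.73138427734375)
handle ((498.70257568359375, -280.3721618652344), (24.043424606323242, 66.12907409667969), 75.9417495727539) [ 497.46035068 -280.11722699   32.82629763]
-14.557074265414263
```

>>> send_rows --plan '[{"travel": [0, 1, 0], "delta_rot": [0, -5.5, 0], "fingers": -1}, {"travel": [0, 0, 0], "delta_rot": [0, -5.5, 0], "fingers": -1}, {"travel": [4, 0, 20], "delta_rot": [0, 0, 0], "fingers": -1}, {"travel": [5, 0, 26], "delta_rot": [0, 0, 0], "fingers": -1}, {"travel": [5, 0, 26], "delta_rot": [0, 0, 0], "fingers": -1}, {"travel": [5, 0, 26], "delta_rot": [0, 0, 0], "fingers": -1}, {"travel": [5, 0, 26], "delta_rot": [0, 0, 0], "fingers": -1}, {"travel": [4, 0, 20], "delta_rot": [0, 0, 0], "fingers": -1}, {"travel": [3, 0, 16], "delta_rot": [0, 0, 0], "fingers": -1}, {"travel": [2.8, 0, 14], "delta_rot": [0, 0, 0], "fingers": -1}, {"travel": [0, 0, 0], "delta_rot": [0, 0, 0], "fingers": -1}, {"travel": [0, 0, 0], "delta_rot": [0, 0, 0], "fingers": -1}]'

```text
clock: 5.65
eef_pos: [502.6, -281.2, 27.8]
eef_rot: [-3.141, 0.193, 2.889]
wrist_force: [-0.6, 0.8, 0.2]
finger_gap: 94.1
```

>>> send_rows --plan '[{"travel": [0, 0, 0], "delta_rot": [0, 0, 0], "fingers": 1}, {"travel": [0, 0, 0], "delta_rot": [0, 0, 0], "fingers": 1}, {"travel": [0, 0, 0], "delta_rot": [0, 0, 0], "fingers": 1}, {"travel": [0, 0, 0], "delta_rot": [0, 0, 0], "fingers": 1}, {"travel": [0, 0, 0], "delta_rot": [0, 0, 0], "fingers": 1}, {"travel": [0, 0, 0], "delta_rot": [0, 0, 0], "fingers": 1}, {"travel": [0, 0, 0], "delta_rot": [0, 0, 0], "fingers": 1}, {"travel": [0, 0, 0], "delta_rot": [0, 0, 0], "fingers": 1}]' --grip_force 55

```text
clock: 6.65
eef_pos: [502.3, -281.0, 27.2]
eef_rot: [-3.142, 0.192, 2.889]
wrist_force: [0.6, 0.3, 0.1]
finger_gap: 23.6
```

>>> send_rows --plan '[{"travel": [-2, 0, -10], "delta_rot": [0, 0, 0], "fingers": 1}, {"travel": [-4, 0, -20], "delta_rot": [0, 0, 0], "fingers": 1}, {"travel": [-5, 0, -26], "delta_rot": [0, 0, 0], "fingers": 1}, {"travel": [-5, 0, -26], "delta_rot": [0, 0, 0], "fingers": 1}, {"travel": [-5, 0, -26], "delta_rot": [0, 0, 0], "fingers": 1}, {"travel": [0, 0, 0], "delta_rot": [0, 5, 0], "fingers": 1}, {"travel": [0, 0, 0], "delta_rot": [0, 5, 0], "fingers": 1}, {"travel": [10, 14, 0], "delta_rot": [0, 0, 0], "fingers": 1}, {"travel": [20, 30, 0], "delta_rot": [0, 0, 0], "fingers": 1}, {"travel": [20, 30, 0], "delta_rot": [0, 0, 0], "fingers": 1}, {"travel": [20, 30, 0], "delta_rot": [0, 0, 0], "fingers": 1}, {"travel": [20, 30, 0], "delta_rot": [0, 0, 0], "fingers": 1}, {"travel": [20, 30, 0], "delta_rot": [0, 0, 0], "fingers": 1}, {"travel": [20, 30, 0], "delta_rot": [0, 0, 0], "fingers": 1}, {"travel": [20, 30, 0], "delta_rot": [0, 0, 0], "fingers": 1}, {"travel": [20, 30, 0], "delta_rot": [0, 0, 0], "fingers": 1}, {"travel": [14, 26, 0], "delta_rot": [0, 0, -3.6], "fingers": 1}, {"travel": [8, 16, 0], "delta_rot": [0, 0, -3.6], "fingers": 1}, {"travel": [0, 0, 0], "delta_rot": [0, 0, 0], "fingers": 1}, {"travel": [0, 0, 0], "delta_rot": [0, 0, 0], "fingers": 1}]'

```text
clock: 9.15
eef_pos: [389.6, 52.9, 134.1]
eef_rot: [-3.139, 0.018, 3.013]
wrist_force: [-0.3, -0.3, -1.7]
finger_gap: 23.5
```

Run:
```python
from h import *
s=manip.read_state(); print(s["clock"],s["eef_pos"],np.degrees(s["eef_rot"]),s["wrist_force"])
im=shoot("wrist"); cv2.imwrite("pics/w2.png",im["color"][...,::-1]); np.savez("w2.npz",z=im["z_map"],T=im["world_from_camera"],c=im["color"],k=[im["fov_y"],im["cx"],im["cy"]])
for c in ["wrist","side"]:
    if c!="wrist": im=shoot(c)
    for n in ["rack","bay","lip","hood","handle","trivet","nose"]:
        print(c,n,[(round(d["confidence"],2),w(im,d["at"]).round(1).tolist()) for d in tip_of(n,c)][:2])
```

```text
9.15 [389.58709023  52.88948155 134.11159187] [-179.8714424     1.01051951  172.62208155] [-0.2687692  -0.26430049 -1.66371515]
wrist rack []
wrist bay []
wrist lip []
wrist hood []
wrist handle [(0.8, [391.2, 53.1, 130.9])]
wrist trivet [(0.67, [480.0, 37.9, 90.3])]
wrist nose []
side rack [(0.85, [615.1, 31.8, 2.5])]
side bay [(0.75, [622.0, 25.1, 53.7])]
side lip [(0.74, [567.7, 35.7, 63.5])]
side hood []
side handle [(0.89, [463.3, -517.2, 21.5]), (0.78, [827.9, -165.7, 23.0])]
side trivet [(0.96, [526.9, -486.0, 3.4]), (0.77, [760.2, -183.1, 5.9])]
side nose [(0.97, [714.2, -197.8, 21.0]), (0.66, [567.0, -469.1, 21.4])]
```

View pics/w2.png

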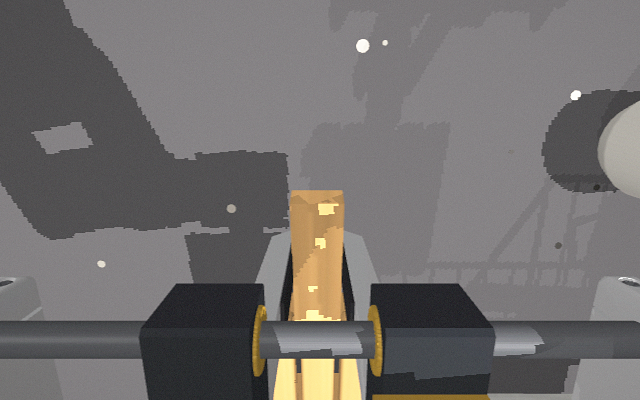

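Run:
```python
from h import *
d=np.load("w2.npz"); im=dict(z_map=d["z"],world_from_camera=d["T"],fov_y=d["k"][0],cx=d["k"][1],cy=d["k"][2])
P,u,v=cloud(im); m=(u>296)&(u<340)&(v>200)&(v<310); Q=P[m]; Q=Q[abs(Q[:,2]-134)<25]
a=np.radians(-7.4); D=np.array([np.cos(a),np.sin(a)]); x=(Q[:,:2]-[389.6,52.9])@D; p=np.polyfit(x,Q[:,2],1); print("handle slope deg",np.degrees(np.arctan(p[0])),"z at tcp",p[1],"x end",x.min(), "n",len(Q))
o=np.array([616,26]); yaw=np.radians(-7.3); Rm=np.array([[np.cos(yaw),-np.sin(yaw)],[np.sin(yaw),np.cos(yaw)]])
pc=lambda a:np.percentile(a,[0,2,10,50,90,98,100]).round(1).tolist()
for c in ["scene","side"]:
    im=shoot(c); P,u,v=cloud(im); r=(P[:,:2]-o)@Rm; P=np.c_[r,P[:,2]]; cv2.imwrite(f"pics/{c}3.png",cv2.resize(im["color"][140:270,250:460][...,::-1] if c=="scene" else im["color"][150:310,150:340][...,::-1],None,fx=3.6,fy=3.6,interpolation=2))
    X,Y,Z=P.T
    def sel(x,y,z): return P[(X>x[0])&(X<x[1])&(Y>y[0])&(Y<y[1])&(Z>z[0])&(Z<z[1])]
    for nm,q,ax in [("sheetfront x -59",sel((-75,-40),(-70,260),(46,54)),0),("sheet right y -75",sel((-50,100),(-90,-66),(46,54)),1),("sheet left 275",sel((-50,100),(250,290),(46,54)),1),("sheet back 115",sel((60,130),(-70,270),(46,54)),0),
      ("lip x -59..-55",sel((-70,-45),(-70,70),(58,66)),0),("lip y",sel((-70,-45),(-80,80),(58,66)),1),("guideR y -62.5",sel((-50,40),(-75,-50),(66,80)),1),("guideL",sel((-50,40),(50,78),(66,80)),1),
      ("hood top x43",sel((25,95),(-70,70),(88,100)),0),("hood y",sel((45,95),(-80,80),(88,100)),1),("wire x -20",sel((-40,130),(-80,280),(186,194)),0),("wire y",sel((-40,130),(-100,300),(186,194)),1)]:
        if len(q)>5: print(c,nm,len(q),np.median(q[:,2]).round(1),pc(q[:,ax]))
```

```text
handle slope deg -10.129887774403361 z at tcp 139.75353358692453 x end -35.952551162250906 n 4666
scene sheetfront x -59 99 50.2 [-60.2, -57.0, -52.3, -45.5, -41.4, -40.5, -40.2]
scene sheet right y -75 63 49.1 [-75.1, -74.3, -73.8, -70.4, -67.1, -66.5, -66.1]
scene sheet left 275 19 49.4 [251.4, 251.9, 254.0, 266.2, 272.3, 274.4, 275.3]
scene sheet back 115 453 50.1 [60.7, 62.3, 69.3, 101.1, 112.7, 115.1, 116.3]
scene lip x -59..-55 33 61.3 [-59.2, -59.1, -58.6, -56.3, -54.1, -53.1, -52.5]
scene lip y 33 61.3 [-51.3, -49.4, -37.6, 5.7, 51.8, 61.5, 63.7]
scene guideR y -62.5 34 73.0 [-68.6, -67.7, -66.4, -64.7, -61.9, -61.2, -61.1]
scene guideL 33 74.6 [62.4, 62.4, 62.6, 64.3, 67.3, 70.2, 72.3]
scene hood top x43 357 94.0 [42.9, 44.6, 48.5, 67.0, 86.5, 89.9, 90.9]
scene hood y 345 94.1 [-67.4, -65.1, -57.2, -1.7, 51.2, 64.4, 67.3]
scene wire x -20 531 190.1 [-22.8, -21.4, -18.1, 67.1, 116.2, 118.2, 118.8]
scene wire y 531 190.1 [-78.0, -76.1, -70.2, 46.1, 173.0, 262.1, 276.7]
side sheetfront x -59 339 50.6 [-55.9, -55.7, -54.8, -45.3, -41.0, -40.2, -40.0]
side sheet right y -75 14 51.7 [-75.1, -75.1, -75.1, -73.7, -72.3, -72.2, -72.1]
side sheet left 275 223 50.8 [250.1, 250.4, 252.0, 262.3, 271.8, 273.6, 273.9]
side sheet back 115 259 51.0 [60.0, 60.5, 62.7, 79.1, 116.4, 118.7, 119.7]
side lip x -59..-55 61 62.7 [-57.2, -56.3, -55.9, -53.8, -51.6, -50.6, -47.7]
side lip y 63 62.7 [-64.6, -64.2, -49.1, 6.5, 53.4, 71.8, 78.4]
side guideR y -62.5 51 74.7 [-73.5, -72.9, -67.8, -64.9, -63.4, -62.7, -62.6]
side guideL 25 74.2 [61.6, 61.7, 62.5, 64.2, 67.8, 72.2, 73.3]
side hood top x43 452 95.1 [45.9, 46.7, 49.8, 67.4, 88.7, 93.2, 94.4]
side hood y 452 95.1 [-65.4, -63.4, -56.0, -10.6, 30.6, 61.3, 65.1]
side wire x -20 962 190.6 [-20.5, -19.5, -18.0, 20.3, 115.3, 119.5, 121.7]
side wire y 962 190.6 [-79.1, -77.3, -71.1, 40.0, 237.3, 274.6, 277.1]
```

>>> send_rows --plan '[{"travel": [-6, 1, 2.5], "delta_rot": [0, 0, 0], "fingers": 1}, {"travel": [-10, 1, 2.7], "delta_rot": [0, 0, 0], "fingers": 1}, {"travel": [-10, 0, 2.7], "delta_rot": [0, 0, 0], "fingers": 1}, {"travel": [-12, 0, 2.7], "delta_rot": [0, 0, 0], "fingers": 1}, {"travel": [-12, 0, 2.7], "delta_rot": [0, 0, 0], "fingers": 1}, {"travel": [-10, 0, 2.2], "delta_rot": [0, 0, 0], "fingers": 1}, {"travel": [-10, 0, 0.2], "delta_rot": [0, 0, 0], "fingers": 1}, {"travel": [-10, 0, 0.2], "delta_rot": [0, 0, 0], "fingers": 1}, {"travel": [-10, 0, 0.2], "delta_rot": [0, 0, 0], "fingers": 1}, {"travel": [0, 0, 0], "delta_rot": [0, 0, 0], "fingers": 1}, {"travel": [0, 0, 0], "delta_rot": [0, 0, 0], "fingers": 1}]'

```text
clock: 11.42
eef_pos: [479.0, 43.8, 119.2]
eef_rot: [-3.139, 0.017, 3.014]
wrist_force: [0.0, 0.6, -1.7]
finger_gap: 23.8
```

```bash
cat >> h.py <<'E'
def rk(p,o=(617.5,25.8),yaw=np.radians(-7.3)):
    d=np.array(p[:2])-o; c,s=np.cos(yaw),np.sin(yaw); return np.array([c*d[0]+s*d[1],-s*d[0]+c*d[1],p[2]-50.3])
def rep():
    s=manip.read_state(); p=rk(s["eef_pos"]); Rt=Twt(s)[:3,:3]
    tz=Rt[:2,2]@[np.cos(np.radians(-7.3)),np.sin(np.radians(-7.3))]
    tilt=11-np.degrees(np.arcsin(tz))  # nose-down
    a=np.radians(tilt); off=np.array([-98.5*np.cos(a)+28*np.sin(a),98.5*np.sin(a)+28*np.cos(a)])
    print("t",s["clock"],"tcp bay",p.round(1),"tilt",tilt.round(2),"ox,oz",(p[[0,2]]-off).round(1),"yaw",np.degrees(s["eef_rot"]).round(2),"F",s["wrist_force"].round(1),"gap",s["finger_gap"])
E
python3 - <<'E'
from h import *
rep()
im=shoot("scene"); cv2.imwrite("pics/sc4.png",cv2.resize(im["color"][130:270,270:470][...,::-1],None,fx=3.8,fy=3.8,interpolation=2))
im2=shoot("side"); cv2.imwrite("pics/sd4.png",cv2.resize(im2["color"][150:310,190:390][...,::-1],None,fx=3.6,fy=3.6,interpolation=2))
for c,i in (("scene",im),("side",im2)):
  for d in masks_of("trivet",c):
    P,u,v=cloud(i,d["region"]); q=np.median(P,0)
    if q[2]>50 and q[2]<150:
        r=np.array([rk(p) for p in P]); print(c,d["confidence"],len(P),np.percentile(r,[2,50,98],axis=0).round(1).tolist())
E
```

```text
t 11.425 tcp bay [-139.7    0.3   68.9] tilt 10.03 ox,oz [-47.5  24.2] yaw [-179.87    0.97  172.7 ] F [ 0.   0.6 -1.7] gap 23.823864816467268
scene 0.7 984 [[-127.4, -54.3, -44.1], [-51.4, -1.9, 59.3], [13.9, 51.1, 141.2]]
side 0.91 838 [[-77.1, -53.4, 1.5], [-21.8, 4.4, 55.4], [16.1, 53.4, 141.2]]
```

View pics/sd4.png

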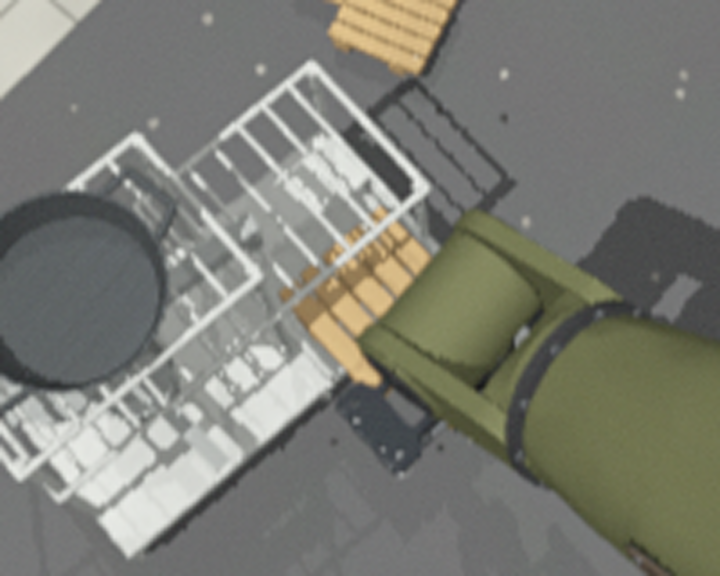

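>>> send_rows --plan '[{"travel": [-4, 0, 3], "delta_rot": [0, 0, 0], "fingers": 1}, {"travel": [-4, 0, 3.2], "delta_rot": [0, 0, 0], "fingers": 1}, {"travel": [-4, 0, 3.2], "delta_rot": [0, 0, 0], "fingers": 1}, {"travel": [-4, 0, 3.2], "delta_rot": [0, 0, 0], "fingers": 1}, {"travel": [-4, 0, 3], "delta_rot": [0, 0, 0], "fingers": 1}, {"travel": [0, 0, 0], "delta_rot": [0, 0, 0], "fingers": 1}, {"travel": [-3, 0, 0], "delta_rot": [0, 0, 0], "fingers": 1}, {"travel": [-3, 0, 0], "delta_rot": [0, 0, 0], "fingers": 1}, {"travel": [-3, 0, 0], "delta_rot": [0, 0, 0], "fingers": 1}, {"travel": [-3, 0, 0.2], "delta_rot": [0, 0, 0], "fingers": 1}, {"travel": [0, 0, 0], "delta_rot": [0, 0, 0], "fingers": 1}, {"travel": [0, 0, 0], "delta_rot": [0, 0, 0], "fingers": 1}]'

```text
clock: 13.12
eef_pos: [511.2, 39.7, 104.0]
eef_rot: [-3.139, 0.017, 3.014]
wrist_force: [-0.0, -0.2, -1.9]
finger_gap: 23.3
```

Run:
```python
from h import *
rep()
```

```text
t 13.125 tcp bay [-107.2    0.3   53.7] tilt 10.01 ox,oz [-15.1   9. ] yaw [-179.87    0.99  172.7 ] F [-0.  -0.2 -1.9] gap 23.25302277416316
```

>>> send_rows --plan '[{"travel": [-1.5, 0, 0], "delta_rot": [0, 0, 0], "fingers": 1}, {"travel": [-1.5, 0, 0], "delta_rot": [0, 0, 0], "fingers": 1}, {"travel": [-1.5, 0, 0.1], "delta_rot": [0, 0, 0], "fingers": 1}, {"travel": [-1.5, 0, 0], "delta_rot": [0, 0, 0], "fingers": 1}, {"travel": [-1.5, 0, 0], "delta_rot": [0, 0, 0], "fingers": 1}, {"travel": [0, 0, 0], "delta_rot": [0, 0, 0], "fingers": 1}, {"travel": [0, 0, 0], "delta_rot": [0, 0, 0], "fingers": 1}]'

```text
clock: 14.0
eef_pos: [518.5, 38.8, 104.0]
eef_rot: [-3.139, 0.017, 3.014]
wrist_force: [-3.7, 0.3, -1.1]
finger_gap: 23.2
```

Run:
```python
from h import *
rep()
```

```text
t 14.0 tcp bay [-99.8   0.3  53.7] tilt 10.03 ox,oz [-7.7  9. ] yaw [-179.87    0.97  172.71] F [-3.7  0.3 -1.1] gap 23.193386629150748
```

>>> send_rows --plan '[{"travel": [-2, 0, 0], "delta_rot": [0, 0, 0], "fingers": 1}, {"travel": [-2, 0, 0], "delta_rot": [0, 0, 0], "fingers": 1}, {"travel": [-2, 0, 0.2], "delta_rot": [0, 0, 0], "fingers": 1}, {"travel": [-2, 0, 0], "delta_rot": [0, 0, 0], "fingers": 1}, {"travel": [-2, 0, 0], "delta_rot": [0, 0, 0], "fingers": 1}, {"travel": [0, 0, 0], "delta_rot": [0, 0, 0], "fingers": 1}, {"travel": [0, 0, 0], "delta_rot": [0, 0, 0], "fingers": 1}]'

```text
clock: 14.88
eef_pos: [528.1, 37.5, 103.8]
eef_rot: [-3.139, 0.016, 3.014]
wrist_force: [-8.7, 1.6, -0.3]
finger_gap: 23.4
```

Run:
```python
from h import *
rep()
im=shoot("wrist"); P,u,v=cloud(im); m=(u>300)&(u<336)&(v>200)&(v<310); T=Twt()
Q=P[m]; Q=np.array([rk(p) for p in Q]); Q=Q[abs(Q[:,2]-55)<30]; tc=rk(manip.read_state()["eef_pos"])
x=Q[:,0]-tc[0]; p=np.polyfit(x,Q[:,2],1); print("slope",np.degrees(np.arctan(p[0])),"top z rel tcp",p[1]-tc[2],"end",x.min())
```

```text
t 14.875 tcp bay [-90.2   0.3  53.5] tilt 10.1 ox,oz [1.9 8.7] yaw [-179.87    0.9   172.7 ] F [-8.7  1.6 -0.3] gap 23.37082117295961
slope -10.066545486707426 top z rel tcp 5.585205147923077 end -35.715245258482184
```

>>> send_rows --plan '[{"travel": [0.75, 0, 2.45], "delta_rot": [0, -1, 0], "fingers": 1}, {"travel": [0.8, 0, 2.43], "delta_rot": [0, -1, 0], "fingers": 1}, {"travel": [0.83, 0, 2.42], "delta_rot": [0, -1, 0], "fingers": 1}, {"travel": [0.87, 0, 2.4], "delta_rot": [0, -1, 0], "fingers": 1}, {"travel": [0.91, 0, 2.39], "delta_rot": [0, -1, 0], "fingers": 1}, {"travel": [0, 0, 0], "delta_rot": [0, 0, 0], "fingers": 1}, {"travel": [0, 0, 0], "delta_rot": [0, 0, 0], "fingers": 1}]'

```text
clock: 15.8
eef_pos: [524.5, 37.9, 91.3]
eef_rot: [-3.139, 0.103, 3.014]
wrist_force: [-6.8, 1.4, -2.2]
finger_gap: 23.6
```

Run:
```python
from h import *
rep()
```

```text
t 15.8 tcp bay [-93.8   0.2  41. ] tilt 5.11 ox,oz [1.8 4.4] yaw [-179.87    5.89  172.71] F [-6.8  1.4 -2.2] gap 23.589816550365608
```

>>> send_rows --plan '[{"travel": [0.81, 0, 2.45], "delta_rot": [0, -1, 0], "fingers": 1}, {"travel": [0.85, 0, 2.43], "delta_rot": [0, -1, 0], "fingers": 1}, {"travel": [0.89, 0, 2.42], "delta_rot": [0, -1, 0], "fingers": 1}, {"travel": [0.94, 0, 2.4], "delta_rot": [0, -1, 0], "fingers": 1}, {"travel": [0.98, 0, 2.3], "delta_rot": [0, -1, 0], "fingers": 1}, {"travel": [0, 0, 0], "delta_rot": [0, 0, 0], "fingers": 1}, {"travel": [0, 0, 0], "delta_rot": [0, 0, 0], "fingers": 1}]'

```text
clock: 16.68
eef_pos: [521.8, 38.3, 78.8]
eef_rot: [-3.139, 0.19, 3.015]
wrist_force: [-5.5, 2.0, -2.2]
finger_gap: 23.8
```

Run:
```python
from h import *
rep()
im=shoot("wrist"); cv2.imwrite("pics/w5.png",im["color"][...,::-1]); P,u,v=cloud(im); m=(u>300)&(u<336)&(v>200)&(v<310)
Q=np.array([rk(p) for p in P[m]]); tc=rk(manip.read_state()["eef_pos"]); Q=Q[abs(Q[:,2]-tc[2])<25]
x=Q[:,0]-tc[0]; p=np.polyfit(x,Q[:,2],1); print("slope",np.degrees(np.arctan(p[0])),"top z",p[1],"end",Q[:,0].min())
```

```text
t 16.675 tcp bay [-96.5   0.2  28.5] tilt 0.1 ox,oz [1.9 0.3] yaw [-179.87   10.9   172.72] F [-5.5  2.  -2.2] gap 23.82141631469406
slope -0.43762173821958833 top z 34.204569947486846 end -134.14387587776534
```

>>> send_rows --plan '[{"travel": [0.14, 0, 0.7], "delta_rot": [0, 0, 0], "fingers": 1}, {"travel": [0.14, 0, 0.7], "delta_rot": [0, 0, 0], "fingers": 1}, {"travel": [0, 0, 0], "delta_rot": [0, 0, 0], "fingers": 1}, {"travel": [0, 0, 0], "delta_rot": [0, 0, 0], "fingers": 1}]'

```text
clock: 17.23
eef_pos: [522.0, 38.3, 77.6]
eef_rot: [-3.139, 0.191, 3.015]
wrist_force: [-6.9, 2.6, 0.0]
finger_gap: 23.2
```

Run:
```python
from h import *
rep()
```

```text
t 17.225 tcp bay [-96.4   0.2  27.3] tilt 0.08 ox,oz [ 2.1 -0.9] yaw [-179.87   10.92  172.72] F [-6.9  2.6  0. ] gap 23.243852218832103
```

>>> send_rows --plan '[{"travel": [0.7, 0, -0.1], "delta_rot": [0, 0, 0], "fingers": 1}, {"travel": [0.7, 0, -0.1], "delta_rot": [0, 0, 0], "fingers": 1}, {"travel": [0, 0, 0], "delta_rot": [0, 0, 0], "fingers": 0.4}, {"travel": [0, 0, 0], "delta_rot": [0, 0, 0], "fingers": 0.2}, {"travel": [0, 0, 0], "delta_rot": [0, 0, 0], "fingers": 0}, {"travel": [0, 0, 0], "delta_rot": [0, 0, 0], "fingers": -0.1}, {"travel": [0, 0, 0], "delta_rot": [0, 0, 0], "fingers": -0.1}, {"travel": [0, 0, 0], "delta_rot": [0, 0, 0], "fingers": -0.1}]'

```text
clock: 18.23
eef_pos: [521.0, 38.4, 77.8]
eef_rot: [-3.139, 0.192, 3.015]
wrist_force: [0.2, -0.1, -0.7]
finger_gap: 51.2
```

Run:
```python
from h import *
rep()
im=shoot("wrist"); cv2.imwrite("pics/w6.png",im["color"][...,::-1]); P,u,v=cloud(im); m=(u>300)&(u<336)&(v>200)&(v<310)
Q=np.array([rk(p) for p in P[m]]); Q=Q[abs(Q[:,2]-28)<15]
p=np.polyfit(Q[:,0]+96,Q[:,2],1); print("slope",np.degrees(np.arctan(p[0])),"top z",p[1],"end",Q[:,0].min())
```

```text
t 18.225 tcp bay [-97.4   0.2  27.5] tilt 0.0 ox,oz [ 1.1 -0.5] yaw [-179.87   11.    172.73] F [ 0.2 -0.1 -0.7] gap 51.246178214000665
slope 0.15959978326286095 top z 32.56569736743218 end -135.38402246046792
```

View pics/w6.png

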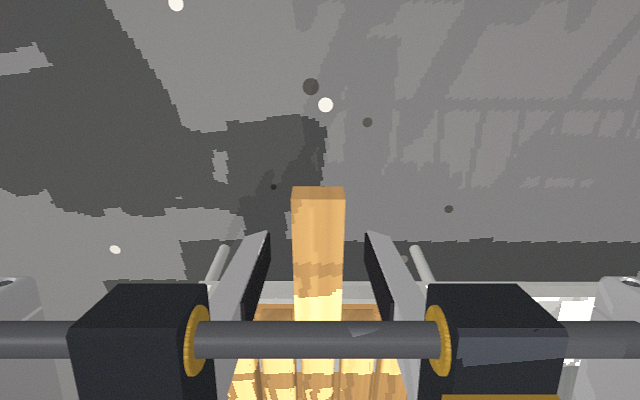

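>>> send_rows --plan '[{"travel": [0, 0, -8], "delta_rot": [0, 0, 0], "fingers": -0.1}, {"travel": [0, 0, -20], "delta_rot": [0, 0, 0], "fingers": -0.1}, {"travel": [0, 0, -30], "delta_rot": [0, 0, 0], "fingers": -0.1}, {"travel": [0, 0, -30], "delta_rot": [0, 0, 0], "fingers": -0.1}, {"travel": [20, 0, -20], "delta_rot": [0, 0, 0], "fingers": -0.1}, {"travel": [30, 0, -10], "delta_rot": [0, 0, 0], "fingers": -0.1}, {"travel": [30, 0, 0], "delta_rot": [0, 0, 0], "fingers": -0.1}, {"travel": [0, 0, 0], "delta_rot": [0, 0, 0], "fingers": -0.1}, {"travel": [0, 0, 0], "delta_rot": [0, 0, 0], "fingers": -0.1}]'

```text
clock: 19.4
eef_pos: [421.4, 51.4, 179.0]
eef_rot: [-3.14, 0.193, 3.015]
wrist_force: [0.2, 0.7, -0.1]
finger_gap: 52.0
```

Run:
```python
from h import *
rep()
im0=shoot("wrist"); a=im0["color"][...,::-1]
im=shoot("side"); b=im["color"][...,::-1]
cv2.imwrite("pics/end.png",np.hstack([cv2.resize(a,(480,300)),cv2.resize(b[150:310,190:446],(480,300),interpolation=2)])[:, :].copy() if 0 else np.vstack([cv2.resize(a,(480,300)),cv2.resize(b[150:310,190:446],(480,300),interpolation=2)]))
for c,i in (("wrist",im0),("side",im)):
    for n in ["trivet","handle","nose","pan","pot","cup","squeezer"]:
        print(c,n,[(round(d["confidence"],2),w(i,d["at"]).round(0).tolist()) for d in tip_of(n,c)][:3])
    for d in masks_of("trivet",c):
        P,u,v=cloud(i,d["region"]); r=np.array([rk(p) for p in P])
        if abs(np.median(r[:,2])-33)<8 and abs(np.median(r[:,1]))<40: print(c,"mask",len(P),np.percentile(r,[2,50,98],axis=0).round(1).tolist())
P,u,v=cloud(im0); r=np.array([rk(p) for p in P]); q=r[(r[:,2]>28)&(r[:,2]<40)&(abs(r[:,1])<58)&(r[:,0]>-145)&(r[:,0]<40)]
print(len(q),np.percentile(q,[0.5,50,99.5],axis=0).round(1)); A=np.c_[q[:,:2],np.ones(len(q))]; print("plane",np.linalg.lstsq(A,q[:,2],rcond=None)[0])
```

```text
t 19.4 tcp bay [-197.8    0.5  128.7] tilt -0.06 ox,oz [-99.2 100.8] yaw [-179.88   11.06  172.73] F [ 0.2  0.7 -0.1] gap 52.02964184967351
wrist trivet []
wrist handle [(0.91, [521.0, 37.0, 81.0])]
wrist nose []
wrist pan []
wrist pot [(0.82, [377.0, 321.0, -7.0])]
wrist cup []
wrist squeezer []
wrist mask 7488 [[-135.8, -51.8, 11.0], [-4.3, -0.2, 32.6], [49.5, 52.4, 34.0]]
side trivet [(0.82, [758.0, -183.0, 2.0]), (0.71, [527.0, -481.0, 4.0]), (0.67, [618.0, 25.0, 55.0])]
side handle [(0.92, [461.0, -517.0, 22.0]), (0.88, [830.0, -165.0, 23.0]), (0.7, [671.0, 19.0, 75.0])]
side nose [(0.72, [569.0, -470.0, 24.0]), (0.64, [678.0, 20.0, 78.0]), (0.61, [716.0, -199.0, 21.0])]
side pan [(0.8, [689.0, 195.0, 302.0])]
side pot [(0.87, [380.0, 321.0, -1.0])]
side cup [(0.83, [683.0, 201.0, 52.0])]
side squeezer [(0.92, [677.0, 173.0, 195.0])]
side mask 1319 [[-124.3, -52.0, 1.7], [-21.8, 0.5, 34.7], [40.7, 52.1, 41.3]]
5361 [[-136.   -53.5   28.3]
 [  -3.8    0.6   32.8]
 [  39.5   54.1   34.2]]
plane [ 3.35620592e-03 -9.22555238e-04  3.26998928e+01]
```

View pics/end.png

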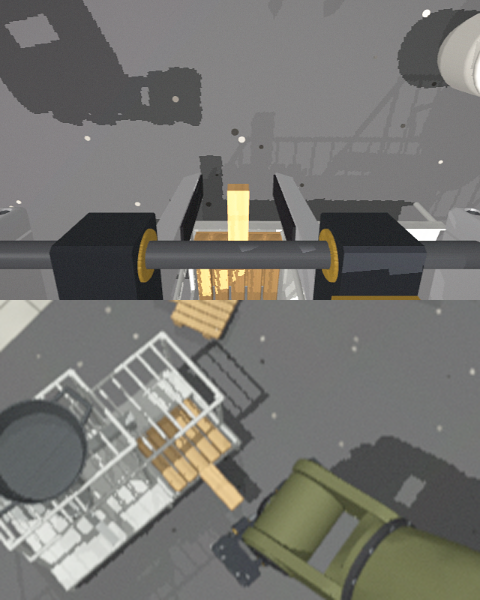

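The trivet lies flat in the bay: it tilts 0.2°, its top is 33–34 mm above the sheet, and it is centred with the handle end at bay x −135.5. The other things have not moved and the arm is clear.

```bash
python3 -c "
from h import *
print(manip.sign_off())"
```

```text
the job is handed in; nothing more can be done
None
```

The bamboo trivet is in its bay on the lowest tier, lying flat, with the handle towards the robot. I released it, backed the arm away and handed the job in at about 19.5 s.

- **Which trivet:** I took the one that measured 195 × 110 mm; the other two are smaller.
- **Insertion:** I tipped the nose down 10° and eased it under the hood. The highest of my wrist readings, taken between moves, was about 9 N. I pushed the keeper back 12–14 mm: position gave about 12, force about 14. I then lowered the heel behind the lip until the sheet took the weight, eased back about 1.5 mm and let go.
- **Last checks:**
  - The trivet tilts about 0.2°, its top is 33–34 mm above the sheet, and it is centred to within about 1 mm.
  - The handle end is at bay x −135.5, which puts the heel at the lip within measuring error.
  - The pan, pot, cup and squeezer are within about 6 mm of where they were first found, which is within the networks' error.
- **Failed or not checked:**
  - The networks gave wrong handle and nose positions for the seated trivet in the side view.
  - The wrist view found no trivet origin, so I relied on depth measurements.
  - I could not see the keeper's final position directly.

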